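Sort away the samples at the measuring station

TASK

Put the bench things away where each kind belongs: the two white-capped amber jars in the blue rack, one in each compartment; the two brown rock samples in the yellow tray, one in each compartment; and the steel gauge in the red-bottomed well of the black case. Set each one down gently on the floor of its compartment, standing upright as it stands now, rather than letting it fall, and leave the caliper and the tweezers where they lie.

Things in the scene. Friction and masses are not known exactly. Their poses are not given: they have to be found in the camera images.
- jar_a: sample jar, standing: amber glass with a paper label and a round white screw cap; 40.6 mm across, 58 mm tall (cap = top 16 mm), about 90 g. Origin: centre of its underside; z up. The two jars are alike.
- jar_b: sample jar, standing: amber glass with a paper label and a round white screw cap; 40.6 mm across, 58 mm tall (cap = top 16 mm), about 90 g. Origin: centre of its underside; z up. The two jars are alike.
- rock_a: rock sample sawn to a block, dark brown with paler flecks: 28 mm (its own x) by 42 mm (its own y), 36 mm tall, about 100 g. Origin: centre of its underside; z up. The two rocks belong to one kind.
- rock_b: rock sample sawn to a block, medium brown with paler flecks: 28 mm (its own x) by 42 mm (its own y), 36 mm tall, about 100 g. Origin: centre of its underside; z up. The two rocks belong to one kind.
- gauge: steel plug gauge, standing: round foot 36 mm across and 8 mm tall, above it a round shank 26 mm across up to the top at 46 mm, with a thin brass band; about 220 g. Origin: centre of its underside; z up.
- jar_rack: blue open rack, fixed to the bench, 66 mm (own x) by 128 mm (own y), rim 14 mm high. A divider splits it into two compartments side by side along its own y, centres at y = +31 and -31 mm, each 58 mm (x) by 60 mm (y) inside. Floor 4 mm above the bench, walls 4 mm. Origin: centre of its underside; z up.
- rock_tray: yellow open tray with white paper lining, fixed to the bench, 74 mm (own x) by 144 mm (own y), rim 14 mm high. A divider splits it into two compartments side by side along its own y, centres at y = +35 and -35 mm, each 66 mm by 66 mm inside. Floor 4 mm above the bench, walls 4 mm. Origin: centre of its underside; z up.
- gauge_case: black open case, fixed to the bench, 90 mm (own x) by 130 mm (own y), 14 mm high, with one square well with a red bottom in its middle, 56 mm by 56 mm and 10 mm deep (floor 4 mm above the bench). Origin: centre of its underside, under the centre of the well; z up.
- caliper: bystander: steel slide caliper lying flat and loose, 230 mm long (own x), up to 12 mm high, jaws 52 mm to its -y side at the +x end. Origin: on its underside, at the middle of its beam.
- tweezers: bystander: dark steel tweezers lying flat and loose, about 140 mm long (own x), 6 mm high. Origin: middle of the underside.
There are look-alikes about, which are no part of the job. What is shaped like the rock_a but green or purple is not meant.

How it is judged:
By the outcome, as a careful person would: the job done as asked, in the order asked, and still so for the second after the job is handed in, with the robot touching nothing.
It also fails if it takes over 118 s, if anything falls off the work surface, if the arm or the gripper's body presses on something with over 40 N, if the wrist force passes 120 N, or if a joint passes its speed limit or range.

ROBOT

A 6-joint arm with a two-finger parallel gripper is mounted at the origin on the work surface. World frame = base frame: x ahead of the robot, y to its left, z up, the work surface at z = 0. Lengths are in m, angles in rad, forces in N, time in s.
With the tool pointing down it reaches from about 0.35 to 0.775 m from the base axis. Payload 7.3 kg.
Tool frame: the origin (TCP) lies at the very end of the fingers, on their centre line; the grasp point (between the pads) lies 19 mm behind it (robot.pinch_z is the distance from the TCP to the grasp point, in m); z points along the fingers, y is the line along which they close (so a half turn about z gives the same grasp; the last joint's range is limited). The gripper opens to 92 mm and grips with 3 to 60 N. Pads are 19 mm wide; open, the fingers measure 130 mm over their backs; the gripper's body (75 mm by 190 mm) begins 47 mm behind the grasp point.
Start: joints at [0.987, 0.342, 1.524, -0, 1.275, -0.146], TCP at [0.223, 0.476, 0.227] pointing down, gripper open.
Joint ranges: [-2.53, 2.53], [-0.77, 2.02], [0.04, 2.7], [-1, 4.14], [0.28, 2.66], [-3.11, 3.11]. Speed limits (rad/s): [2.57, 2.57, 3.14, 3.14, 3.14, 3.14].

INTERFACE

Orientations are given as [roll, pitch, yaw] about the fixed x, y, z axes, in that order (R = Rz(yaw) Ry(pitch) Rx(roll)).
In Python, from cell import robot gives the robot as it stands.
- The arm moves only by the tool move_arm, never from a script. Its argument "motion" is a list of rows, each a list of 6 numbers: the shift along the tool's x, y, z in units of 0.1 m (1.0 is 0.1 m), then the turn, a rotation vector about the tool's x, y, z in units of pi rad (1.0 is pi rad). In form: [[dx, dy, dz, rx, ry, rz], ...]. A call has 1 to 12 rows; each row is the pose to reach, as a shift and turn from the pose commanded when the call began, along the tool's axes at that moment, turning the shorter way round; what a row does not reach only later rows make up. A row lasts 1/8 s, in which the tool goes at most 62.5 mm and 10.7 degrees, less where a joint would pass 70% of its speed; a pose out of reach is approached as far as the arm can. A call with a number of a shift or a turn outside -1 to 1 is refused whole. A call with a gripper value outside its range is refused whole. "fingers" is the opening, from -1 (shut) to 1 (fully open), set as the call begins (left out, the last holds). The fingers move at their own pace and stop on an object; "newtons" is the grip in N (left out, the last holds). Time passes only in rows, so rows that repeat a pose let the fingers close. It gives the time, the measured TCP pose, the force, the opening and the grip force at its end, in the units of the state.
- robot.observe(): the state, without advancing time (a new reading comes with each control period).
- robot.read_camera(name): name is "scene" or "top" or "wrist"; returns a dict with "image" (384x512x3 uint8, red, green, blue), "range_z" (384x512 float32, m along the optical axis (not along the pixel's ray), 0 where there is no reading), "vfov" (degrees; the focal length in pixels is half the picture's height over the tangent of half this angle, whatever the lens; pixels are square), "cx", "cy" (the principal point, pixels), "extrinsics" (4x4, takes a point from camera to world coordinates); the wrist camera has in their place "hand_eye" (4x4, takes a point from camera to tool coordinates, whose origin is the TCP and whose axes are the flange's). Camera axes: x right, y up, looking along -z (the intrinsics and any distortion apply to the point x, -y, -z); pixel columns grow to the right and rows downward; lengths in m; the calibration is good to about 2 mm. A picture is of the moment at which its call begins: read the wrist's pose just before it.
- robot.hand_in(): hands the job in; it is judged then, once.
The state is a dict: "time": time; "qpos": joint angles; "qvel": joint speeds; "joint_efforts": joint torques, N m; "tool_pos": TCP position; "tool_rot": TCP orientation; "contact_force": force on the tool from outside, world axes, zero at the start; "torque": the same for the moment, N m; "opening": finger opening in m; "grip_force": force on a finger pad.
Only numpy, scipy, OpenCV 4.12 (cv2) and the standard library are available. Lean on these libraries where they do the work, as an engineer would, in place of code of your own. Each camera call takes 0.05 s, during which the arm holds its last target. There are 200 camera calls.

## Working session

There is one attempt and no reset: what is moved stays moved. The work goes in short steps, Python scripts to look and compute and a tool call to move; the robot and the scene stay as the last step left them, time stands still between calls to the robot, and variables do not carry over. Pictures are saved under pics/ and viewed, at most 14 in all, crops included, and the job is handed in when it is done.

Besides the shell and the picture viewer there is one more tool, called by a JSON object that holds its "api" and its "payload". move_arm: Moves the arm, as the interface text tells. Shifts and turns lie within -1 to 1; 1 stands for 0.1 m of shift or pi rad of turn. Its arguments: {"type":"object","properties":{"motion":{"type":"array"},"fingers":{"type":"number"},"newtons":{"type":"number"}},"required":["motion"]}

```bash
mkdir -p pics; ls; cat > h.py <<'E'
import numpy as np,cv2
from cell import robot
def cam(n,save=None):
    c=robot.read_camera(n)
    if save: cv2.imwrite('pics/'+save,c['image'][:,:,::-1])
    return c
def K(c): return 192/np.tan(np.radians(c['vfov'])/2)
def cloud(c,E):
    f=K(c);v,u=np.mgrid[:384,:512];z=c['range_z']
    P=np.stack([(u-c['cx'])/f*z,-(v-c['cy'])/f*z,-z,np.ones_like(z)],-1)
    W=(P@E.T)[...,:3]; W[z==0]=np.nan
    return W
E
python3 - <<'E'
from h import *
s=robot.observe();print(s)
for n in('top','scene'):
    c=cam(n,n+'.png');print({k:v for k,v in c.items() if k not in('image','range_z')})
    W=cloud(c,c['extrinsics']);np.savez(n+'.npz',W=W,im=c['image'])
    print(np.nanmedian(W[...,2]),np.nanmin(W[...,:2],(0,1)),np.nanmax(W[...,:2],(0,1)))
print(robot.pinch_z)
E
```

```text
pics
{'time': 0.0, 'qpos': array([ 9.87015179e-01,  3.42707319e-01,  1.52504918e+00,  1.43733894e-05,
        1.27537449e+00, -1.46016807e-01]), 'qvel': array([ 0.00018021,  0.00073002, -0.00069426, -0.00028681,  0.00196645,
        0.00150252]), 'joint_efforts': array([ 1.62822944e-03, -4.31243563e+01, -2.44223714e+01,  7.19022285e-02,
        5.58769866e-02, -1.33258973e-04]), 'tool_pos': array([0.22230867, 0.47515141, 0.22604173]), 'tool_rot': array([-3.14007269e+00, -2.37423601e-04,  2.70382394e+00]), 'contact_force': array([-0.54040199, -0.82806689,  0.56652685]), 'torque': array([ 0.03978035, -0.01511596,  0.00934261]), 'grip_force': 0.0, 'opening': 0.09207851439412369}
{'vfov': 42.57909641583926, 'cx': 252.8829051790074, 'cy': 191.82014407437487, 'extrinsics': array([[-0.00250727,  0.99241042, -0.12294419,  0.37379088],
       [-0.9999463 , -0.00372432, -0.00967041, -0.01859181],
       [-0.0100549 ,  0.12291335,  0.99236647,  1.29961628],
       [ 0.        ,  0.        ,  0.        ,  1.        ]])}
-0.0003083414826265951 [ 0.04445597 -1.11645176] [1.21341116 1.10638334]
{'vfov': 42.35785111458691, 'cx': 256.5511933343743, 'cy': 190.08060324222706, 'extrinsics': array([[ 0.67135773, -0.57254008,  0.47061307,  1.17599553],
       [ 0.7410881 ,  0.51158005, -0.43482672, -0.59771435],
       [ 0.00819947,  0.64069003,  0.76775586,  1.1102569 ],
       [ 0.        ,  0.        ,  0.        ,  1.        ]])}
-0.0003448631555089676 [-0.62315498 -0.75861893] [1.20441924 1.78516118]
0.0188
```

View pics/top.png

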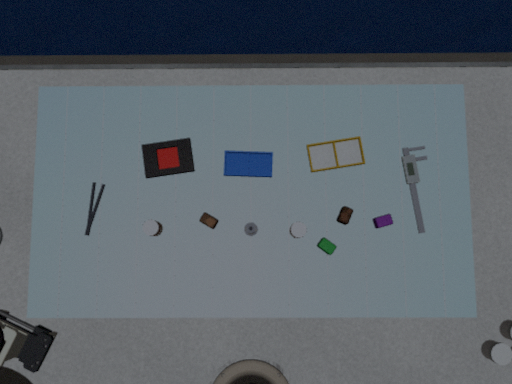

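View pics/scene.png

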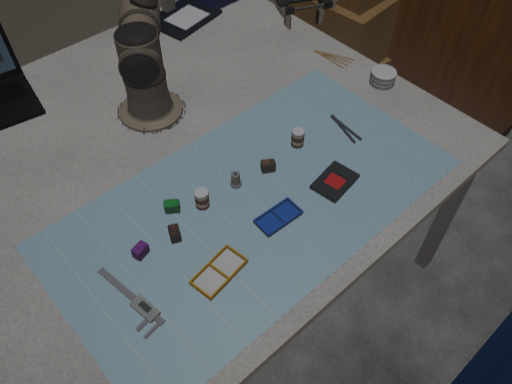

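The top view shows the case (168,158), rack (248,164), tray (336,154), jars (152,228) and (299,230), brown rocks (209,220) and (345,215), and gauge (251,229). The green and purple blocks are decoys. I'll get poses from the range data next.

```bash
cat > seg.py <<'E'
from h import *
for n in ('top','scene'):
    d=np.load(n+'.npz');W,im=d['W'],d['im']
    print(n)
    x,y,z=W[...,0],W[...,1],W[...,2]
    ok=(x>.2)&(x<.75)&(abs(y)<.62)&(z>.006)&(z<.1)
    k,l,st,ce=cv2.connectedComponentsWithStats(ok.astype(np.uint8),connectivity=8)
    for i in range(1,k):
        m=l==i
        if m.sum()<12: continue
        P=W[m];t=np.percentile(P[:,2],95); T=P[P[:,2]>t-.006]
        r=cv2.minAreaRect((T[:,:2]*1000).astype(np.float32))
        print(ce[i].round(),m.sum(),'top',round(t*1000,1),'mean',(T[:,:2].mean(0)*1000).round(1),'rect',np.round(r[0],1),np.round(r[1],1),round(r[2],1),im[m].mean(0).round())
E
python3 seg.py
python3 - <<'E'
from h import *
im=cv2.imread('pics/top.png')[130:260,130:400]
cv2.imwrite('pics/topc.png',cv2.resize(im,None,fx=2.9,fy=2.9,interpolation=2))
E
```

```text
top
[167. 157.] 1305 top 18.4 mean [627.2 222.7] rect [627.2 222. ] [ 91.  129.9] 8.6 [36. 31. 33.]
[336. 153.] 424 top 17.4 mean [ 635.4 -225.6] rect [ 635.3 -224.5] [ 74.7 144.5] 9.2 [104.  93.  59.]
[247. 163.] 382 top 17.7 mean [610.7  10.9] rect [610.2   8.3] [127.4  67.1] 87.7 [ 37.  66. 113.]
[410. 168.] 366 top 16.1 mean [ 594.6 -421.3] rect [ 594.  -421.4] [75.  34.8] 7.7 [80. 86. 88.]
[169. 161.] 18 top 9.0 mean [618.8 218. ] rect [617.6 216.8] [13.2 30.9] 75.2 [118.  31.  29.]
[341. 160.] 12 top 9.1 mean [ 617.2 -240.3] rect [ 617.9 -240.2] [18.9  6. ] 25.2 [119. 122. 126.]
[ 92. 191.] 12 top 11.0 mean [537.4 420.6] rect [537.6 420.4] [11.3  6.9] 0.8 [52. 57. 64.]
[ 90. 215.] 44 top 10.9 mean [474.8 423.2] rect [474.5 421.4] [17.  40.6] 80.3 [42. 45. 51.]
[344. 215.] 202 top 39.5 mean [ 470.7 -241.7] rect [ 470.5 -242.1] [26.3 40.9] 63.4 [45. 35. 30.]
[208. 220.] 183 top 39.7 mean [458.5 110.2] rect [458.8 109.9] [40.5 27. ] 60.2 [63. 50. 41.]
[382. 220.] 205 top 39.3 mean [ 456.6 -340.5] rect [ 456.3 -340.7] [27.6 40.6] 15.7 [68. 39. 86.]
[152. 227.] 260 top 62.0 mean [43
[... 1018 characters left out ...]
 61. 95.]
[171. 206.] 211 top 39.2 mean [ 394.8 -196.9] rect [ 394.5 -196.7] [39.3 29.3] 57.5 [42. 81. 53.]
[174. 233.] 199 top 39.4 mean [ 473.9 -246.4] rect [ 473.6 -245.5] [27.6 42.1] 67.1 [52. 47. 46.]
[140. 250.] 256 top 39.8 mean [ 458.9 -343.2] rect [ 459.  -343.9] [28.4 40.9] 17.6 [68. 46. 80.]
[218. 271.] 550 top 16.6 mean [ 635.7 -231.4] rect [ 636.3 -227.3] [ 77.2 147.3] 8.9 [112.  95.  56.]
[210. 275.] 22 top 8.2 mean [ 628.9 -249.7] rect [ 629.2 -249.2] [32.  14.1] 67.3 [140. 141. 140.]
[116. 284.] 15 top 9.5 mean [ 493.  -441.1] rect [ 492.5 -440.9] [ 7.5 22.6] 82.8 [ 97.  98. 103.]
[144. 308.] 439 top 15.6 mean [ 597.2 -425.1] rect [ 596.3 -424.6] [75.8 34.5] 8.1 [93. 97. 96.]
```

View pics/topc.png

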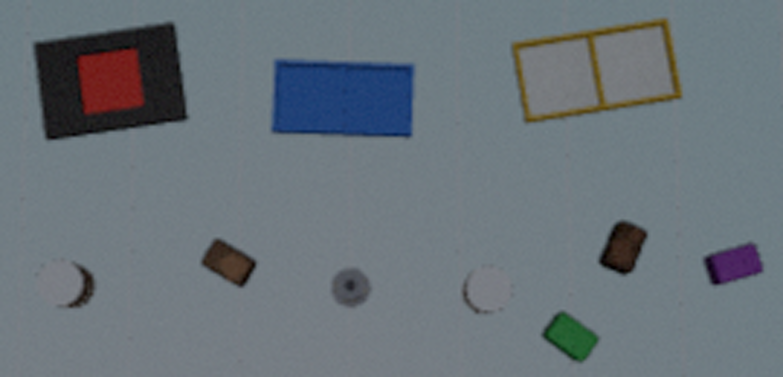

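The jars, rocks, gauge and containers match their given sizes and heights, and the two cameras agree within 3 mm. I'll move towards the left jar at about (441, 253) mm, turning to yaw π/2 so that tool x is world y and tool y is world x.

{"api": "move_arm", "payload": {"motion": [[-0.88, -0.47, 0, 0, 0, 0.361], [-0.88, -0.47, 0, 0, 0, 0.361], [-0.88, -0.47, 0, 0, 0, 0.361], [-0.88, -0.47, 0, 0, 0, 0.361], [-0.88, -0.47, 0, 0, 0, 0.361], [-0.88, -0.47, 0, 0, 0, 0.361], [-0.88, -0.47, 0, 0, 0, 0.361], [-0.88, -0.47, 0, 0, 0, 0.361], [-0.88, -0.47, 0, 0, 0, 0.361]], "fingers": 0.4, "newtons": 20}}

```text
time: 1.23
tool_pos: [0.2823, 0.3956, 0.2267]
tool_rot: [-3.141, 0.0, 1.572]
contact_force: [-0.2, 0.2, 0.3]
opening: 0.0641
grip_force: 0.0
```

{"api": "move_arm", "payload": {"motion": [[-0.7, 0.8, 0.4, 0, 0, 0], [-0.7, 0.8, 0.4, 0, 0, 0], [-0.7, 0.8, 0.4, 0, 0, 0]]}}

```text
time: 1.6
tool_pos: [0.3635, 0.3234, 0.1854]
tool_rot: [-3.14, 0.002, 1.567]
contact_force: [-0.5, -0.8, -0.7]
opening: 0.0639
grip_force: 0.0
```

{"api": "move_arm", "payload": {"motion": [[-0.73, 0.79, 0.4, 0, 0, 0], [-0.73, 0.79, 0.4, 0, 0, 0], [-0.73, 0.79, 0.4, 0, 0, 0], [-0.73, 0.79, 0.4, 0, 0, 0]]}}

```text
time: 2.1
tool_pos: [0.4406, 0.2533, 0.1472]
tool_rot: [-3.142, -0.001, 1.57]
contact_force: [-0.6, -0.4, 1.4]
opening: 0.0643
grip_force: 0.0
```

```bash
cat > w.py <<'E'
import sys
from h import *
from scipy.spatial.transform import Rotation as R
def wrist(name=None):
    s=robot.observe();c=cam('wrist',name)
    T=np.eye(4);T[:3,:3]=R.from_euler('xyz',s['tool_rot']).as_matrix();T[:3,3]=s['tool_pos']
    return s,c,cloud(c,T@c['hand_eye'])
def blobs(W,im,z0,z1,n=60):
    z=W[...,2];k,l,st,ce=cv2.connectedComponentsWithStats(((z>z0)&(z<z1)).astype(np.uint8))
    for i in range(1,k):
        m=l==i
        if m.sum()<n: continue
        P=W[m]*1000;r=cv2.minAreaRect(P[:,:2].astype(np.float32))
        print(ce[i].round(),m.sum(),'z',np.median(P[:,2]).round(1),'rect',np.round(r[0],1),np.round(r[1],1),round(r[2],1),im[m].mean(0).round())
if __name__=='__main__':
    s,c,W=wrist(sys.argv[1]);print(s['tool_pos'],s['tool_rot'])
    blobs(W,c['image'],float(sys.argv[2]),float(sys.argv[3]))
    if len(sys.argv)>4: print({k:v for k,v in c.items() if k not in('image','range_z')})
E
python3 w.py w1.png .05 .07 1
```

```text
[0.44062996 0.25331203 0.14716194] [-3.14154146e+00 -6.48456803e-04  1.57030949e+00]
[252. 196.] 1878 z 58.6 rect [440.  250.4] [39.8 39.7] 29.4 [121. 128. 134.]
{'vfov': 61.816621029938986, 'cx': 252.584452570552, 'cy': 192.2801708268416, 'hand_eye': array([[ 1.08488880e-03,  9.50971023e-01,  3.09278088e-01,
         8.23855874e-02],
       [ 9.99999401e-01, -1.07578998e-03, -1.99959378e-04,
         5.95027937e-05],
       [ 1.42562695e-04,  3.09278120e-01, -9.50971621e-01,
        -1.58628218e-01],
       [ 0.00000000e+00,  0.00000000e+00,  0.00000000e+00,
         1.00000000e+00]])}
```

View pics/w1.png

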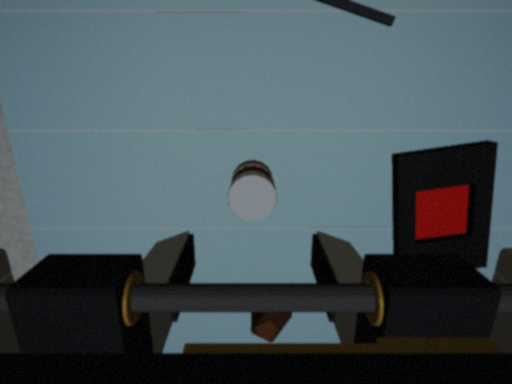

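The jar cap is centred between the fingers at pixel (252,196). The wrist camera puts it at (440, 250.4) mm with its top at 58.6 mm, so I'll descend to TCP z≈17 and grip.

{"api": "move_arm", "payload": {"motion": [[-0.02, -0.01, 0.3, 0, 0, 0], [-0.02, -0.01, 0.6, 0, 0, 0], [-0.02, -0.01, 0.8, 0, 0, 0], [-0.02, -0.01, 0.8, 0, 0, 0]]}}

```text
time: 2.65
tool_pos: [0.4386, 0.2514, 0.0663]
tool_rot: [-3.14, 0.0, 1.572]
contact_force: [0.9, -1.1, 0.6]
opening: 0.0645
grip_force: 0.0
```

{"api": "move_arm", "payload": {"motion": [[0, 0, 0.25, 0, 0, 0], [0, 0, 0.5, 0, 0, 0], [0, 0, 0.5, 0, 0, 0], [0, 0, 0.5, 0, 0, 0]]}}

```text
time: 3.15
tool_pos: [0.4409, 0.2513, 0.0182]
tool_rot: [3.139, -0.001, 1.57]
contact_force: [0.1, 0.2, -0.3]
opening: 0.0644
grip_force: 0.0
```

{"api": "move_arm", "payload": {"motion": [[0, 0, 0, 0, 0, 0], [0, 0, 0, 0, 0, 0], [0, 0, 0, 0, 0, 0], [0, 0, 0, 0, 0, 0], [0, 0, 0, 0, 0, 0], [0, 0, 0, 0, 0, 0]], "fingers": -1, "newtons": 20}}

```text
time: 3.9
tool_pos: [0.4403, 0.2506, 0.0171]
tool_rot: [3.141, -0.0, 1.57]
contact_force: [-1.0, 0.8, 5.3]
opening: 0.0397
grip_force: 20.0
```

Gripped at an opening of 39.7 mm. Next I'll lift and carry it to the rack's +y compartment at about (612, 38) mm.

{"api": "move_arm", "payload": {"motion": [[0, 0, -0.2, 0, 0, 0], [0, 0, -0.5, 0, 0, 0], [0, 0, -0.8, 0, 0, 0], [0, 0, -0.8, 0, 0, 0]]}}

```text
time: 4.4
tool_pos: [0.4414, 0.2509, 0.0984]
tool_rot: [3.138, -0.002, 1.57]
contact_force: [0.2, 0.3, -0.7]
opening: 0.0399
grip_force: 20.0
```

{"api": "move_arm", "payload": {"motion": [[-0.36, 0.29, 0, 0, 0, 0], [-0.71, 0.57, 0, 0, 0, 0], [-0.71, 0.57, 0, 0, 0, 0]]}}

```text
time: 4.78
tool_pos: [0.4981, 0.1772, 0.0952]
tool_rot: [-3.14, 0.001, 1.566]
contact_force: [-0.6, 0.6, -1.0]
opening: 0.04
grip_force: 20.0
```

{"api": "move_arm", "payload": {"motion": [[-0.36, 0.29, 0, 0, 0, 0], [-0.71, 0.57, 0, 0, 0, 0], [-0.71, 0.57, 0, 0, 0, 0]]}}

```text
time: 5.15
tool_pos: [0.5546, 0.1068, 0.0954]
tool_rot: [-3.141, 0.0, 1.567]
contact_force: [0.6, -0.3, -0.5]
opening: 0.0401
grip_force: 20.0
```

{"api": "move_arm", "payload": {"motion": [[-0.36, 0.29, 0, 0, 0, 0], [-0.71, 0.57, 0, 0, 0, 0], [-0.71, 0.57, 0, 0, 0, 0], [-0.71, 0.57, 0, 0, 0, 0]]}}

```text
time: 5.65
tool_pos: [0.6094, 0.0387, 0.0956]
tool_rot: [-3.139, -0.001, 1.57]
contact_force: [0.2, 0.1, -1.2]
opening: 0.0402
grip_force: 20.0
```

```bash
python3 w.py w2.png .008 .025
```

```text
[0.60944158 0.03865612 0.09563447] [-3.13875303e+00 -8.20280355e-04  1.57016387e+00]
[286.  19.] 5312 z 14.6 rect [635.1 168. ] [90.2 29.5] 8.2 [27. 27. 28.]
[ 61. 108.] 837 z 17.3 rect [470.2 106.3] [22.1 47.1] 1.5 [11.  8.  7.]
[257. 185.] 1418 z 14.5 rect [612.1  34.1] [68.2 65.9] 87.5 [ 21.  53. 113.]
[ 54. 238.] 821 z 10.6 rect [ 4.414e+02 -4.000e-01] [27.6 35.2] 32.9 [51. 54. 56.]
[ 57. 347.] 160 z 19.3 rect [ 429.4 -105.5] [22.2  4.1] 14.1 [54. 53. 49.]
```

View pics/w2.png

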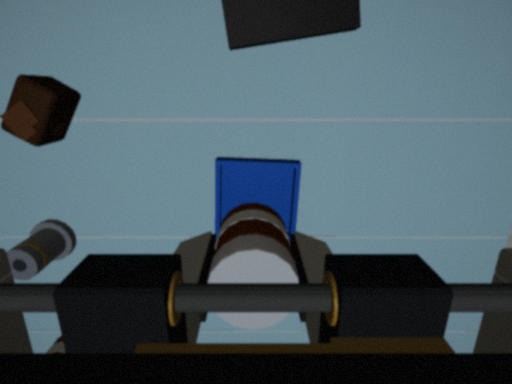

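The rack's +y end is at pixels (218–298, 160), so the compartment centre is about (612, 35) mm. I'll shift slightly, lower it, then ease it onto the floor while watching the force.

{"api": "move_arm", "payload": {"motion": [[-0.035, 0.02, 0.2, 0, 0, 0], [-0.035, 0.02, 0.45, 0, 0, 0], [-0.035, 0.02, 0.65, 0, 0, 0], [-0.035, 0.02, 0.69, 0, 0, 0], [-0.035, 0.02, 0.69, 0, 0, 0]]}}

```text
time: 6.32
tool_pos: [0.6127, 0.0346, 0.0281]
tool_rot: [3.142, -0.0, 1.571]
contact_force: [0.0, -0.8, -1.3]
opening: 0.0403
grip_force: 20.0
```

{"api": "move_arm", "payload": {"motion": [[0, 0, 0.01, 0, 0, 0], [0, 0, 0.02, 0, 0, 0], [0, 0, 0.03, 0, 0, 0], [0, 0, 0.035, 0, 0, 0], [0, 0, 0.035, 0, 0, 0], [0, 0, 0.035, 0, 0, 0]]}}

```text
time: 7.08
tool_pos: [0.6129, 0.0338, 0.0242]
tool_rot: [-3.142, -0.0, 1.57]
contact_force: [0.0, -0.2, -0.8]
opening: 0.0403
grip_force: 20.0
```

{"api": "move_arm", "payload": {"motion": [[0, 0, 0.01, 0, 0, 0], [0, 0, 0.015, 0, 0, 0], [0, 0, 0.02, 0, 0, 0], [0, 0, 0.02, 0, 0, 0], [0, 0, 0.02, 0, 0, 0]]}}

```text
time: 7.7
tool_pos: [0.613, 0.0338, 0.0222]
tool_rot: [3.141, -0.0, 1.57]
contact_force: [0.5, 0.9, -1.0]
opening: 0.0403
grip_force: 20.0
```

{"api": "move_arm", "payload": {"motion": [[0, 0, 0.005, 0, 0, 0], [0, 0, 0.01, 0, 0, 0], [0, 0, 0.01, 0, 0, 0], [0, 0, 0.01, 0, 0, 0]]}}

```text
time: 8.2
tool_pos: [0.613, 0.0338, 0.0212]
tool_rot: [3.141, -0.0, 1.57]
contact_force: [0.7, -0.4, -0.6]
opening: 0.0399
grip_force: 20.0
```

{"api": "move_arm", "payload": {"motion": [[0, 0, 0.005, 0, 0, 0], [0, 0, 0.01, 0, 0, 0], [0, 0, 0.01, 0, 0, 0], [0, 0, 0.01, 0, 0, 0]]}}

```text
time: 8.7
tool_pos: [0.613, 0.0338, 0.0211]
tool_rot: [3.141, 0.0, 1.57]
contact_force: [-2.7, 0.0, 5.5]
opening: 0.0399
grip_force: 20.0
```

It's in contact with the floor (5.5 N). I'll release, rise and go to the second jar.

{"api": "move_arm", "payload": {"motion": [[0, 0, 0, 0, 0, 0], [0, 0, 0, 0, 0, 0], [0, 0, 0, 0, 0, 0], [0, 0, 0, 0, 0, 0]], "fingers": 0.4}}

```text
time: 9.2
tool_pos: [0.6129, 0.0338, 0.0201]
tool_rot: [-3.142, -0.0, 1.57]
contact_force: [-0.6, 0.4, 0.1]
opening: 0.0639
grip_force: 0.0
```

{"api": "move_arm", "payload": {"motion": [[0, 0, -0.2, 0, 0, 0], [0, 0, -0.6, 0, 0, 0], [0, 0, -1, 0, 0, 0], [0, 0, -1, 0, 0, 0]]}}

```text
time: 9.7
tool_pos: [0.6151, 0.0337, 0.1239]
tool_rot: [3.134, 0.0, 1.57]
contact_force: [0.6, 0.9, -0.5]
opening: 0.0642
grip_force: 0.0
```

{"api": "move_arm", "payload": {"motion": [[-0.4, -0.45, 0, 0, 0, 0], [-0.78, -0.9, 0, 0, 0, 0], [-0.78, -0.9, 0, 0, 0, 0], [-0.78, -0.9, 0, 0, 0, 0]]}}

```text
time: 10.2
tool_pos: [0.5233, -0.0442, 0.12]
tool_rot: [3.141, -0.0, 1.569]
contact_force: [0.4, -0.4, 0.0]
opening: 0.0645
grip_force: 0.0
```

{"api": "move_arm", "payload": {"motion": [[-0.4, -0.45, 0, 0, 0, 0], [-0.78, -0.9, 0, 0, 0, 0], [-0.78, -0.9, 0, 0, 0, 0], [-0.78, -0.9, 0, 0, 0, 0]]}}

```text
time: 10.7
tool_pos: [0.4342, -0.1219, 0.1203]
tool_rot: [3.14, 0.0, 1.57]
contact_force: [0.7, 0.5, 0.5]
opening: 0.0642
grip_force: 0.0
```

```bash
python3 w.py w3.png .05 .07
```

```text
[ 0.43415709 -0.12186667  0.12032208] [3.14014419e+00 1.19257311e-04 1.56984720e+00]
[252. 206.] 2301 z 58.6 rect [ 433.8 -123.4] [39.8 40. ] 59.4 [116. 123. 128.]
```

View pics/w3.png

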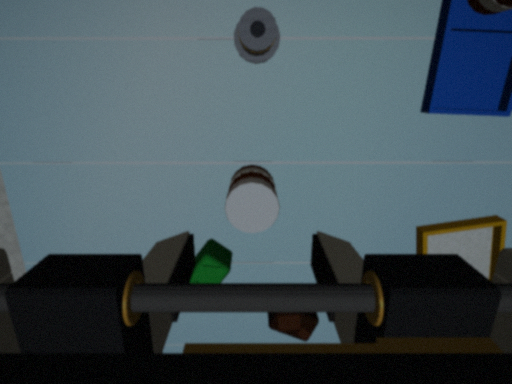

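The cap is centred at pixel (252,206), with the green decoy well clear of the finger path. I'll descend, grip, lift and carry to the −y compartment at about (610, −27) mm.

{"api": "move_arm", "payload": {"motion": [[-0.01, 0, 0.2, 0, 0, 0], [-0.01, 0, 0.5, 0, 0, 0], [-0.01, 0, 0.8, 0, 0, 0], [-0.01, 0, 0.8, 0, 0, 0]]}}

```text
time: 11.25
tool_pos: [0.4325, -0.1215, 0.0386]
tool_rot: [-3.138, -0.002, 1.572]
contact_force: [-1.3, 0.9, 0.2]
opening: 0.0641
grip_force: 0.0
```

{"api": "move_arm", "payload": {"motion": [[0, 0, 0.12, 0, 0, 0], [0, 0, 0.23, 0, 0, 0], [0, 0, 0.23, 0, 0, 0], [0, 0, 0.23, 0, 0, 0]]}}

```text
time: 11.75
tool_pos: [0.433, -0.1232, 0.0175]
tool_rot: [3.141, 0.0, 1.57]
contact_force: [0.4, -0.2, 1.2]
opening: 0.064
grip_force: 0.0
```

{"api": "move_arm", "payload": {"motion": [[0, 0, 0, 0, 0, 0], [0, 0, 0, 0, 0, 0], [0, 0, 0, 0, 0, 0], [0, 0, 0, 0, 0, 0], [0, 0, 0, 0, 0, 0], [0, 0, 0, 0, 0, 0]], "fingers": -1}}

```text
time: 12.5
tool_pos: [0.4329, -0.1231, 0.0173]
tool_rot: [3.141, 0.0, 1.57]
contact_force: [0.4, -0.3, 2.1]
opening: 0.0396
grip_force: 20.0
```

{"api": "move_arm", "payload": {"motion": [[0, 0, -0.2, 0, 0, 0], [0, 0, -0.5, 0, 0, 0], [0, 0, -0.8, 0, 0, 0], [0, 0, -0.9, 0, 0, 0], [0, 0, -0.9, 0, 0, 0]]}}

```text
time: 13.12
tool_pos: [0.4327, -0.123, 0.1071]
tool_rot: [3.141, 0.0, 1.57]
contact_force: [0.1, -0.3, -1.3]
opening: 0.0399
grip_force: 20.0
```

{"api": "move_arm", "payload": {"motion": [[0.24, 0.44, 0, 0, 0, 0], [0.48, 0.88, 0, 0, 0, 0], [0.48, 0.88, 0, 0, 0, 0], [0.48, 0.88, 0, 0, 0, 0]]}}

```text
time: 13.62
tool_pos: [0.5195, -0.0748, 0.1055]
tool_rot: [-3.138, -0.001, 1.57]
contact_force: [0.4, 0.1, -0.9]
opening: 0.0399
grip_force: 20.0
```

{"api": "move_arm", "payload": {"motion": [[0.24, 0.44, 0, 0, 0, 0], [0.48, 0.88, 0, 0, 0, 0], [0.48, 0.88, 0, 0, 0, 0], [0.48, 0.88, 0, 0, 0, 0], [0.48, 0.88, 0, 0, 0, 0]]}}

```text
time: 14.25
tool_pos: [0.6076, -0.0281, 0.1071]
tool_rot: [-3.14, -0.0, 1.568]
contact_force: [0.0, 0.2, -0.8]
opening: 0.0403
grip_force: 20.0
```

```bash
python3 w.py w4.png .05 .07; python3 - <<'E'
from h import *
c=cam('top','t2.png')
im=c['image'][130:260,130:400,::-1]
cv2.imwrite('pics/t2c.png',cv2.resize(im,None,fx=2.9,fy=2.9,interpolation=2))
E
```

```text
[ 0.60760283 -0.02810952  0.10705733] [-3.14027062e+00 -1.45109708e-04  1.56836339e+00]
[261. 122.] 3274 z 62.7 rect [612.7  33.3] [39.9 39.6] 51.5 [137. 145. 152.]
```

View pics/w4.png

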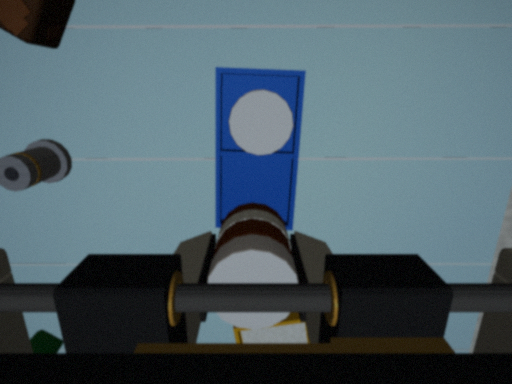

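The first jar stands in its compartment with its cap at pixel (261,122) and top at 62.7 mm, which is floor + 58. Now the second goes down.

{"api": "move_arm", "payload": {"motion": [[0, 0.03, 0.25, 0, 0, 0], [0, 0.03, 0.55, 0, 0, 0], [0, 0.03, 0.75, 0, 0, 0], [0, 0.03, 0.82, 0, 0, 0], [0, 0.03, 0.82, 0, 0, 0]]}}

```text
time: 14.98
tool_pos: [0.6118, -0.0275, 0.0254]
tool_rot: [-3.142, -0.0, 1.569]
contact_force: [-0.3, 0.2, -1.3]
opening: 0.0401
grip_force: 20.0
```

{"api": "move_arm", "payload": {"motion": [[0, 0, 0.01, 0, 0, 0], [0, 0, 0.02, 0, 0, 0], [0, 0, 0.03, 0, 0, 0], [0, 0, 0.03, 0, 0, 0], [0, 0, 0.03, 0, 0, 0]]}}

```text
time: 15.6
tool_pos: [0.6119, -0.0272, 0.0223]
tool_rot: [3.141, -0.0, 1.57]
contact_force: [-0.1, 0.3, -0.6]
opening: 0.0396
grip_force: 20.0
```

{"api": "move_arm", "payload": {"motion": [[0, 0, 0.005, 0, 0, 0], [0, 0, 0.01, 0, 0, 0], [0, 0, 0.01, 0, 0, 0], [0, 0, 0.01, 0, 0, 0]]}}

```text
time: 16.1
tool_pos: [0.6119, -0.0272, 0.0214]
tool_rot: [3.141, -0.0, 1.57]
contact_force: [-1.2, 0.8, 1.3]
opening: 0.0399
grip_force: 20.0
```

{"api": "move_arm", "payload": {"motion": [[0, 0, 0.004, 0, 0, 0], [0, 0, 0.004, 0, 0, 0]]}}

```text
time: 16.35
tool_pos: [0.612, -0.0272, 0.0213]
tool_rot: [3.141, 0.0, 1.57]
contact_force: [-1.2, 0.3, 4.9]
opening: 0.0402
grip_force: 20.0
```

{"api": "move_arm", "payload": {"motion": [[0, 0, 0, 0, 0, 0], [0, 0, 0, 0, 0, 0], [0, 0, 0, 0, 0, 0], [0, 0, 0, 0, 0, 0]], "fingers": 0.4}}

```text
time: 16.85
tool_pos: [0.6119, -0.0272, 0.0207]
tool_rot: [-3.141, -0.0, 1.57]
contact_force: [-0.1, -1.0, -0.5]
opening: 0.064
grip_force: 0.0
```

{"api": "move_arm", "payload": {"motion": [[0, 0, -0.2, 0, 0, 0], [0, 0, -0.6, 0, 0, 0], [0, 0, -1, 0, 0, 0], [0, 0, -1, 0, 0, 0]]}}

```text
time: 17.35
tool_pos: [0.614, -0.0275, 0.1245]
tool_rot: [3.134, 0.001, 1.57]
contact_force: [0.0, 0.1, -0.4]
opening: 0.0644
grip_force: 0.0
```

{"api": "move_arm", "payload": {"motion": [[-0.36, -0.23, 0, 0, 0, 0], [-0.73, -0.47, 0, 0, 0, 0], [-0.73, -0.47, 0, 0, 0, 0]]}}

```text
time: 17.73
tool_pos: [0.563, -0.1021, 0.1199]
tool_rot: [-3.139, -0.0, 1.566]
contact_force: [-0.3, -0.5, -0.2]
opening: 0.0646
grip_force: 0.0
```

{"api": "move_arm", "payload": {"motion": [[-0.36, -0.23, 0, 0, 0, 0], [-0.73, -0.47, 0, 0, 0, 0], [-0.73, -0.47, 0, 0, 0, 0]]}}

```text
time: 18.1
tool_pos: [0.5167, -0.1744, 0.1202]
tool_rot: [-3.141, -0.001, 1.567]
contact_force: [0.6, 0.6, -0.6]
opening: 0.0641
grip_force: 0.0
```

{"api": "move_arm", "payload": {"motion": [[-0.36, -0.23, 0, 0, 0, -0.361], [-0.73, -0.47, 0, 0, 0, -0.361], [-0.73, -0.47, 0, 0, 0, -0.361], [-0.73, -0.47, 0, 0, 0, -0.361], [-0.73, -0.47, 0, 0, 0, -0.361], [-0.73, -0.47, 0, 0, 0, -0.361], [-0.73, -0.47, 0, 0, 0, -0.361], [-0.73, -0.47, 0, 0, 0, -0.361]]}}

```text
time: 19.1
tool_pos: [0.4711, -0.2454, 0.1205]
tool_rot: [3.141, -0.0, 2.701]
contact_force: [-0.1, -0.2, 1.5]
opening: 0.0644
grip_force: 0.0
```

```bash
python3 w.py w5.png .032 .042
```

```text
[ 0.47108649 -0.24540579  0.12053015] [ 3.14118077e+00 -3.00460084e-04  2.70107650e+00]
[268.  76.] 2332 z 36.8 rect [ 392.6 -198. ] [42.  27.9] 53.2 [24. 88. 37.]
[253. 197.] 1656 z 36.8 rect [ 471.6 -247. ] [27.6 41.4] 65.7 [34. 23. 17.]
[140. 229.] 1533 z 36.8 rect [ 456.7 -344.3] [28.1 41.8] 15.7 [58. 24. 80.]
```

View pics/w5.png

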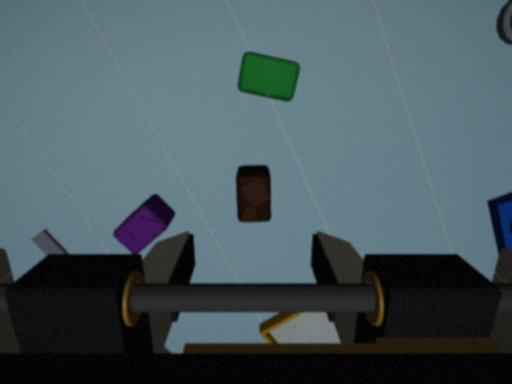

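The brown rock is at pixel (253,197), aligned with the fingers (65.7° against 65°), and the decoys are clear. I'll descend to TCP z=13 and grip.

{"api": "move_arm", "payload": {"motion": [[-0.01, -0.01, 0.2, 0, 0, -0.005], [-0.01, -0.01, 0.5, 0, 0, -0.005], [-0.01, -0.01, 0.8, 0, 0, -0.005], [-0.01, -0.01, 0.8, 0, 0, -0.005]]}}

```text
time: 19.65
tool_pos: [0.4699, -0.2463, 0.039]
tool_rot: [3.14, -0.005, 2.718]
contact_force: [0.5, -0.3, -0.2]
opening: 0.0643
grip_force: 0.0
```

{"api": "move_arm", "payload": {"motion": [[0, 0, 0.14, 0, 0, 0], [0, 0, 0.27, 0, 0, 0], [0, 0, 0.27, 0, 0, 0], [0, 0, 0.27, 0, 0, 0]]}}

```text
time: 20.15
tool_pos: [0.4713, -0.2476, 0.0141]
tool_rot: [-3.142, 0.001, 2.719]
contact_force: [0.3, 0.1, 0.8]
opening: 0.0643
grip_force: 0.0
```

{"api": "move_arm", "payload": {"motion": [[0, 0, 0, 0, 0, 0], [0, 0, 0, 0, 0, 0], [0, 0, 0, 0, 0, 0], [0, 0, 0, 0, 0, 0], [0, 0, 0, 0, 0, 0], [0, 0, 0, 0, 0, 0], [0, 0, 0, 0, 0, 0]], "fingers": -1}}

```text
time: 21.02
tool_pos: [0.4712, -0.2473, 0.0139]
tool_rot: [3.141, 0.0, 2.719]
contact_force: [0.2, 1.9, 1.4]
opening: 0.0277
grip_force: 20.0
```

{"api": "move_arm", "payload": {"motion": [[0, 0, -0.2, 0, 0, 0], [0, 0, -0.5, 0, 0, 0], [0, 0, -0.8, 0, 0, 0], [0, 0, -0.8, 0, 0, 0], [0, 0, -0.8, 0, 0, 0]]}}

```text
time: 21.65
tool_pos: [0.4705, -0.2471, 0.0929]
tool_rot: [3.141, -0.001, 2.719]
contact_force: [0.0, -0.2, -0.7]
opening: 0.0278
grip_force: 20.0
```

{"api": "move_arm", "payload": {"motion": [[-0.4, 0.14, 0, 0, 0, 0], [-0.81, 0.28, 0, 0, 0, 0], [-0.81, 0.28, 0, 0, 0, 0]]}}

```text
time: 22.02
tool_pos: [0.5579, -0.2547, 0.0916]
tool_rot: [3.141, -0.001, 2.721]
contact_force: [-0.2, 0.1, -0.8]
opening: 0.0282
grip_force: 20.0
```

{"api": "move_arm", "payload": {"motion": [[-0.4, 0.14, 0, 0, 0, 0.314], [-0.81, 0.28, 0, 0, 0, 0.314], [-0.81, 0.28, 0, 0, 0, 0.314], [-0.81, 0.28, 0, 0, 0, 0.314], [-0.81, 0.28, 0, 0, 0, 0.314], [-0.81, 0.28, 0, 0, 0, 0.314], [-0.81, 0.28, 0, 0, 0, 0.314], [-0.81, 0.28, 0, 0, 0, 0.314]]}}

```text
time: 23.02
tool_pos: [0.6411, -0.2626, 0.093]
tool_rot: [-3.14, -0.001, 1.734]
contact_force: [-0.2, 0.5, -1.6]
opening: 0.028
grip_force: 20.0
```

```bash
python3 w.py w6.png .009 .025
```

```text
[ 0.64105598 -0.26259634  0.092981  ] [-3.14022528e+00 -1.02445778e-03  1.73386448e+00]
[254. 127.] 3591 z 14.4 rect [ 635.3 -225.9] [ 74.2 137.9] 9.0 [115.  93.  25.]
[ 28. 252.] 867 z 17.2 rect [ 465.3 -337.5] [21.  46.6] 43.7 [18.  8. 26.]
```

View pics/w6.png

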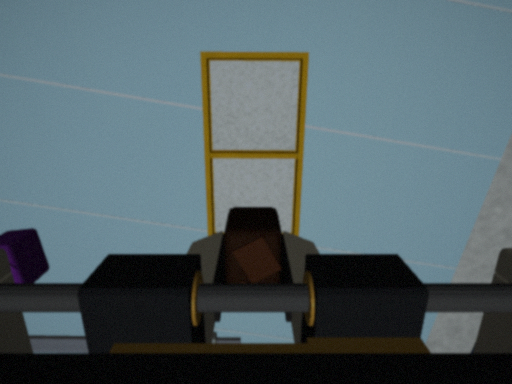

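The rock is aligned with the tray (9.0°, divider at row 155) and centred over the near compartment. I'll lower it.

{"api": "move_arm", "payload": {"motion": [[0, 0, 0.25, 0, 0, 0], [0, 0, 0.5, 0, 0, 0], [0, 0, 0.66, 0, 0, 0], [0, 0, 0.71, 0, 0, 0], [0, 0, 0.71, 0, 0, 0]]}}

```text
time: 23.7
tool_pos: [0.642, -0.2628, 0.0231]
tool_rot: [3.141, 0.0, 1.733]
contact_force: [0.4, -0.1, -1.4]
opening: 0.028
grip_force: 20.0
```

{"api": "move_arm", "payload": {"motion": [[0, 0, 0.01, 0, 0, 0], [0, 0, 0.02, 0, 0, 0], [0, 0, 0.03, 0, 0, 0], [0, 0, 0.03, 0, 0, 0], [0, 0, 0.03, 0, 0, 0]]}}

```text
time: 24.32
tool_pos: [0.6419, -0.2627, 0.0198]
tool_rot: [3.142, -0.0, 1.733]
contact_force: [0.4, 0.6, -1.0]
opening: 0.0281
grip_force: 20.0
```

{"api": "move_arm", "payload": {"motion": [[0, 0, 0.005, 0, 0, 0], [0, 0, 0.01, 0, 0, 0], [0, 0, 0.01, 0, 0, 0], [0, 0, 0.01, 0, 0, 0]]}}

```text
time: 24.82
tool_pos: [0.6418, -0.2627, 0.0188]
tool_rot: [3.142, -0.0, 1.733]
contact_force: [-0.4, -1.5, -1.5]
opening: 0.0284
grip_force: 20.0
```

{"api": "move_arm", "payload": {"motion": [[0, 0, 0.004, 0, 0, 0], [0, 0, 0.008, 0, 0, 0], [0, 0, 0.008, 0, 0, 0], [0, 0, 0.008, 0, 0, 0]]}}

```text
time: 25.32
tool_pos: [0.6419, -0.2627, 0.018]
tool_rot: [3.141, -0.0, 1.733]
contact_force: [1.0, 0.6, -0.8]
opening: 0.0279
grip_force: 20.0
```

{"api": "move_arm", "payload": {"motion": [[0, 0, 0.003, 0, 0, 0], [0, 0, 0.005, 0, 0, 0], [0, 0, 0.005, 0, 0, 0]]}}

```text
time: 25.7
tool_pos: [0.6419, -0.2627, 0.0179]
tool_rot: [3.141, 0.0, 1.733]
contact_force: [-2.7, 1.3, 3.8]
opening: 0.028
grip_force: 20.0
```

It's in contact at 3.8 N. I'll release and go to the other rock at about (460, 106) mm, turning to yaw ≈58°.

{"api": "move_arm", "payload": {"motion": [[0, 0, 0, 0, 0, 0], [0, 0, 0, 0, 0, 0], [0, 0, 0, 0, 0, 0], [0, 0, 0, 0, 0, 0]], "fingers": 0.3}}

```text
time: 26.2
tool_pos: [0.6419, -0.2627, 0.0174]
tool_rot: [3.141, -0.0, 1.733]
contact_force: [0.2, -0.3, -1.1]
opening: 0.0587
grip_force: 0.0
```

{"api": "move_arm", "payload": {"motion": [[0, 0, -0.2, 0, 0, 0], [0, 0, -0.6, 0, 0, 0], [0, 0, -1, 0, 0, 0], [0, 0, -1, 0, 0, 0]]}}

```text
time: 26.7
tool_pos: [0.6442, -0.2639, 0.1237]
tool_rot: [3.134, 0.006, 1.733]
contact_force: [0.7, 0.1, -0.1]
opening: 0.0592
grip_force: 0.0
```

{"api": "move_arm", "payload": {"motion": [[0.49, -0.15, 0, 0, 0, 0], [0.98, -0.3, 0, 0, 0, 0], [0.98, -0.3, 0, 0, 0, 0]]}}

```text
time: 27.08
tool_pos: [0.5946, -0.1675, 0.1177]
tool_rot: [-3.139, -0.002, 1.736]
contact_force: [-0.1, -0.3, 1.2]
opening: 0.0598
grip_force: 0.0
```

{"api": "move_arm", "payload": {"motion": [[0.49, -0.15, 0, 0, 0, 0], [0.98, -0.3, 0, 0, 0, 0], [0.98, -0.3, 0, 0, 0, 0]]}}

```text
time: 27.45
tool_pos: [0.55, -0.0769, 0.1179]
tool_rot: [-3.141, -0.001, 1.736]
contact_force: [0.3, -0.3, 0.2]
opening: 0.0598
grip_force: 0.0
```

{"api": "move_arm", "payload": {"motion": [[0.49, -0.15, 0, 0, 0, 0], [0.98, -0.3, 0, 0, 0, 0], [0.98, -0.3, 0, 0, 0, 0]]}}

```text
time: 27.82
tool_pos: [0.5052, 0.0142, 0.1178]
tool_rot: [-3.142, -0.0, 1.736]
contact_force: [-0.0, -0.1, 1.6]
opening: 0.0595
grip_force: 0.0
```

{"api": "move_arm", "payload": {"motion": [[0.49, -0.15, 0, 0, 0, 0.228], [0.98, -0.3, 0, 0, 0, 0.228], [0.98, -0.3, 0, 0, 0, 0.228], [0.98, -0.3, 0, 0, 0, 0.228], [0.98, -0.3, 0, 0, 0, 0.228], [0.98, -0.3, 0, 0, 0, 0.228]]}}

```text
time: 28.58
tool_pos: [0.461, 0.1039, 0.1176]
tool_rot: [3.141, -0.0, 1.019]
contact_force: [0.5, -0.1, -0.4]
opening: 0.0596
grip_force: 0.0
```

```bash
python3 w.py w7.png .032 .042
```

```text
[0.46104444 0.10394838 0.11757566] [ 3.14099745e+00 -2.54639015e-04  1.01877170e+00]
[449. 167.] 400 z 36.9 rect [606.6  42.6] [39.5 19.3] 34.8 [21.  9.  5.]
[248. 194.] 1721 z 36.8 rect [459.6 106.9] [41.2 27.9] 59.3 [45. 32. 22.]
[478. 227.] 453 z 37.2 rect [606.7 -18. ] [39.6 20.5] 28.4 [20.  7.  4.]
```

The rock is measured at (459.6, 106.9) mm and 59.3°, a small correction.

{"api": "move_arm", "payload": {"motion": [[0.02, -0.03, 0.2, 0, 0, -0.005], [0.02, -0.03, 0.5, 0, 0, -0.005], [0.02, -0.03, 0.8, 0, 0, -0.005], [0.02, -0.03, 0.8, 0, 0, -0.005]]}}

```text
time: 29.12
tool_pos: [0.4574, 0.1077, 0.036]
tool_rot: [-3.138, 0.002, 1.033]
contact_force: [-0.3, 0.2, 0.5]
opening: 0.0597
grip_force: 0.0
```

{"api": "move_arm", "payload": {"motion": [[0, 0, 0.12, 0, 0, 0], [0, 0, 0.24, 0, 0, 0], [0, 0, 0.24, 0, 0, 0], [0, 0, 0.24, 0, 0, 0]]}}

```text
time: 29.62
tool_pos: [0.4588, 0.1081, 0.0138]
tool_rot: [3.141, -0.0, 1.033]
contact_force: [-0.7, 0.5, 0.2]
opening: 0.0596
grip_force: 0.0
```

{"api": "move_arm", "payload": {"motion": [[0, 0, 0, 0, 0, 0], [0, 0, 0, 0, 0, 0], [0, 0, 0, 0, 0, 0], [0, 0, 0, 0, 0, 0], [0, 0, 0, 0, 0, 0], [0, 0, 0, 0, 0, 0], [0, 0, 0, 0, 0, 0]], "fingers": -1}}

```text
time: 30.5
tool_pos: [0.4587, 0.1081, 0.0136]
tool_rot: [3.141, -0.0, 1.032]
contact_force: [-0.5, -0.5, 1.7]
opening: 0.0279
grip_force: 20.0
```

{"api": "move_arm", "payload": {"motion": [[0, 0, -0.2, 0, 0, 0], [0, 0, -0.5, 0, 0, 0], [0, 0, -0.8, 0, 0, 0], [0, 0, -1, 0, 0, 0], [0, 0, -1, 0, 0, 0], [0, 0, -1, 0, 0, 0]]}}

```text
time: 31.25
tool_pos: [0.4579, 0.108, 0.1126]
tool_rot: [-3.14, 0.001, 1.032]
contact_force: [-1.0, -0.2, -0.5]
opening: 0.0278
grip_force: 20.0
```

{"api": "move_arm", "payload": {"motion": [[-0.21, 0.38, 0, 0, 0, 0], [-0.43, 0.76, 0, 0, 0, 0], [-0.43, 0.76, 0, 0, 0, 0]]}}

```text
time: 31.62
tool_pos: [0.5025, 0.03, 0.1121]
tool_rot: [-3.141, 0.001, 1.029]
contact_force: [-0.8, -0.1, -1.5]
opening: 0.0276
grip_force: 20.0
```

{"api": "move_arm", "payload": {"motion": [[-0.21, 0.38, 0, 0, 0, 0], [-0.43, 0.76, 0, 0, 0, 0], [-0.43, 0.76, 0, 0, 0, 0]]}}

```text
time: 32.0
tool_pos: [0.5453, -0.0451, 0.1122]
tool_rot: [-3.14, 0.0, 1.03]
contact_force: [-0.9, 0.8, -1.4]
opening: 0.0277
grip_force: 20.0
```

{"api": "move_arm", "payload": {"motion": [[-0.21, 0.38, 0, 0, 0, 0], [-0.43, 0.76, 0, 0, 0, 0], [-0.43, 0.76, 0, 0, 0, 0]]}}

```text
time: 32.38
tool_pos: [0.5883, -0.1205, 0.1123]
tool_rot: [-3.14, 0.0, 1.03]
contact_force: [0.2, 0.6, -1.4]
opening: 0.0279
grip_force: 20.0
```

{"api": "move_arm", "payload": {"motion": [[-0.21, 0.38, 0, 0, 0, -0.223], [-0.42, 0.75, 0, 0, 0, -0.223], [-0.42, 0.75, 0, 0, 0, -0.223], [-0.42, 0.75, 0, 0, 0, -0.223], [-0.42, 0.75, 0, 0, 0, -0.223], [-0.42, 0.75, 0, 0, 0, -0.223]]}}

```text
time: 33.12
tool_pos: [0.6307, -0.1927, 0.1132]
tool_rot: [-3.141, -0.001, 1.731]
contact_force: [-0.5, -1.0, -0.7]
opening: 0.0277
grip_force: 20.0
```

```bash
python3 w.py w8.png .009 .025
```

```text
[ 0.63070749 -0.19273599  0.11317908] [-3.14077994e+00 -8.68778173e-04  1.73136913e+00]
[260.   9.] 782 z 14.5 rect [608.6 -53.6] [14.1 66. ] 88.2 [ 20.  52. 109.]
[252. 180.] 1563 z 14.5 rect [ 630.5 -195.1] [74.1 76. ] 9.1 [113.  92.  27.]
[ 63. 321.] 222 z 18.6 rect [ 472.1 -348.4] [ 2.7 26. ] 15.4 [19. 11. 27.]
```

View pics/w8.png

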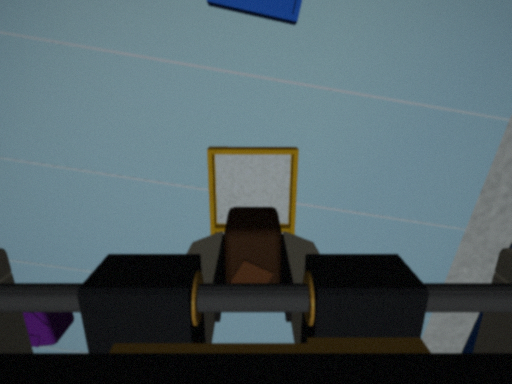

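The rock sits over the +y compartment, which is centred at (630, −194) mm, and is aligned. I'll lower it.

{"api": "move_arm", "payload": {"motion": [[-0.015, 0, 0.25, 0, 0, 0], [-0.015, 0, 0.6, 0, 0, 0], [-0.015, 0, 0.82, 0, 0, 0], [-0.015, 0, 0.91, 0, 0, 0], [-0.015, 0, 0.91, 0, 0, 0]]}}

```text
time: 33.8
tool_pos: [0.6312, -0.1953, 0.0224]
tool_rot: [-3.141, -0.0, 1.733]
contact_force: [-0.7, 0.3, -0.8]
opening: 0.0277
grip_force: 20.0
```

{"api": "move_arm", "payload": {"motion": [[0, 0, 0.01, 0, 0, 0], [0, 0, 0.02, 0, 0, 0], [0, 0, 0.03, 0, 0, 0], [0, 0, 0.035, 0, 0, 0], [0, 0, 0.035, 0, 0, 0]]}}

```text
time: 34.42
tool_pos: [0.6313, -0.1956, 0.019]
tool_rot: [-3.142, -0.0, 1.733]
contact_force: [-0.5, -0.6, -1.1]
opening: 0.0278
grip_force: 20.0
```

{"api": "move_arm", "payload": {"motion": [[0, 0, 0.005, 0, 0, 0], [0, 0, 0.008, 0, 0, 0], [0, 0, 0.008, 0, 0, 0], [0, 0, 0.008, 0, 0, 0]]}}

```text
time: 34.92
tool_pos: [0.6313, -0.1956, 0.0182]
tool_rot: [3.142, -0.0, 1.733]
contact_force: [-0.1, -1.3, 0.3]
opening: 0.0276
grip_force: 20.0
```

{"api": "move_arm", "payload": {"motion": [[0, 0, 0.003, 0, 0, 0], [0, 0, 0.006, 0, 0, 0], [0, 0, 0.006, 0, 0, 0]]}}

```text
time: 35.3
tool_pos: [0.6313, -0.1956, 0.0177]
tool_rot: [3.142, -0.0, 1.733]
contact_force: [-0.4, 0.5, 0.1]
opening: 0.0277
grip_force: 20.0
```

{"api": "move_arm", "payload": {"motion": [[0, 0, 0.003, 0, 0, 0], [0, 0, 0.004, 0, 0, 0], [0, 0, 0.004, 0, 0, 0]]}}

```text
time: 35.67
tool_pos: [0.6313, -0.1956, 0.0176]
tool_rot: [3.141, 0.0, 1.733]
contact_force: [-2.4, 0.9, 5.0]
opening: 0.0279
grip_force: 20.0
```

{"api": "move_arm", "payload": {"motion": [[0, 0, 0, 0, 0, 0], [0, 0, 0, 0, 0, 0], [0, 0, 0, 0, 0, 0], [0, 0, 0, 0, 0, 0]], "fingers": 0.3}}

```text
time: 36.17
tool_pos: [0.6313, -0.1956, 0.017]
tool_rot: [-3.142, -0.0, 1.733]
contact_force: [0.1, 0.4, -0.1]
opening: 0.0588
grip_force: 0.0
```

{"api": "move_arm", "payload": {"motion": [[0, 0, -0.2, 0, 0, 0], [0, 0, -0.6, 0, 0, 0], [0, 0, -1, 0, 0, 0], [0, 0, -1, 0, 0, 0]]}}

```text
time: 36.67
tool_pos: [0.6337, -0.1966, 0.123]
tool_rot: [3.134, 0.005, 1.733]
contact_force: [-0.2, -0.4, -0.7]
opening: 0.0594
grip_force: 0.0
```

{"api": "move_arm", "payload": {"motion": [[0.37, -0.26, 0, 0, 0, 0], [0.74, -0.53, 0, 0, 0, 0], [0.74, -0.53, 0, 0, 0, 0]]}}

```text
time: 37.05
tool_pos: [0.5645, -0.1287, 0.1173]
tool_rot: [-3.139, -0.002, 1.735]
contact_force: [0.5, -0.9, -0.4]
opening: 0.0597
grip_force: 0.0
```

{"api": "move_arm", "payload": {"motion": [[0.37, -0.26, 0, 0, 0, 0], [0.74, -0.53, 0, 0, 0, 0], [0.74, -0.53, 0, 0, 0, 0]]}}

```text
time: 37.42
tool_pos: [0.5013, -0.0652, 0.1175]
tool_rot: [-3.14, -0.001, 1.735]
contact_force: [1.7, -0.6, 0.8]
opening: 0.0594
grip_force: 0.0
```

{"api": "move_arm", "payload": {"motion": [[0.37, -0.26, 0, 0, 0, 0], [0.74, -0.53, 0, 0, 0, 0], [0.74, -0.53, 0, 0, 0, 0], [0.74, -0.53, 0, 0, 0, 0], [0.74, -0.53, 0, 0, 0, 0]]}}

```text
time: 38.05
tool_pos: [0.44, -0.0032, 0.1174]
tool_rot: [3.14, 0.001, 1.732]
contact_force: [-0.1, -0.5, -0.3]
opening: 0.0597
grip_force: 0.0
```

```bash
python3 w.py w9.png .042 .055
```

```text
[ 0.44004218 -0.00318826  0.11736654] [3.14026200e+00 5.67915773e-04 1.73201648e+00]
[471. 184.] 622 z 49.1 rect [601.1  36.8] [39.8 17.8] 73.3 [37. 31. 28.]
[249. 200.] 890 z 46.7 rect [437.3  -2.2] [25.2 25.8] 12.1 [64. 69. 76.]
[453. 245.] 353 z 48.5 rect [604.6 -13. ] [31.1  9. ] 27.0 [42. 35. 31.]
```

The gauge is measured at (437.3, −2.2) mm with its top at 46.7 mm. I'll grip the shank.

{"api": "move_arm", "payload": {"motion": [[0.014, -0.025, 0.2, 0, 0, 0], [0.014, -0.025, 0.5, 0, 0, 0], [0.014, -0.025, 0.8, 0, 0, 0], [0.014, -0.025, 0.8, 0, 0, 0]]}}

```text
time: 38.6
tool_pos: [0.4349, -0.0015, 0.0357]
tool_rot: [-3.138, -0.001, 1.732]
contact_force: [-0.3, -0.5, 0.3]
opening: 0.0593
grip_force: 0.0
```

{"api": "move_arm", "payload": {"motion": [[0, 0, 0.12, 0, 0, 0], [0, 0, 0.22, 0, 0, 0], [0, 0, 0.22, 0, 0, 0], [0, 0, 0.22, 0, 0, 0]]}}

```text
time: 39.1
tool_pos: [0.436, -0.0012, 0.0155]
tool_rot: [3.141, 0.0, 1.733]
contact_force: [0.2, 0.1, 0.7]
opening: 0.0595
grip_force: 0.0
```

{"api": "move_arm", "payload": {"motion": [[0, 0, 0, 0, 0, 0], [0, 0, 0, 0, 0, 0], [0, 0, 0, 0, 0, 0], [0, 0, 0, 0, 0, 0], [0, 0, 0, 0, 0, 0], [0, 0, 0, 0, 0, 0], [0, 0, 0, 0, 0, 0]], "fingers": -1, "newtons": 30}}

```text
time: 39.98
tool_pos: [0.4361, -0.0012, 0.0153]
tool_rot: [3.141, 0.0, 1.733]
contact_force: [1.0, -0.2, 1.2]
opening: 0.0257
grip_force: 30.0
```

{"api": "move_arm", "payload": {"motion": [[0, 0, -0.2, 0, 0, 0], [0, 0, -0.5, 0, 0, 0], [0, 0, -0.8, 0, 0, 0], [0, 0, -0.8, 0, 0, 0], [0, 0, -0.8, 0, 0, 0]]}}

```text
time: 40.6
tool_pos: [0.4349, -0.0011, 0.0943]
tool_rot: [-3.14, -0.001, 1.733]
contact_force: [0.1, -0.4, -2.2]
opening: 0.0255
grip_force: 30.0
```

{"api": "move_arm", "payload": {"motion": [[0.31, 0.38, 0, 0, 0, 0], [0.62, 0.75, 0, 0, 0, 0], [0.62, 0.75, 0, 0, 0, 0]]}}

```text
time: 40.98
tool_pos: [0.5006, 0.0741, 0.0934]
tool_rot: [-3.14, -0.001, 1.736]
contact_force: [-0.9, 0.1, -3.0]
opening: 0.0254
grip_force: 30.0
```

{"api": "move_arm", "payload": {"motion": [[0.31, 0.38, 0, 0, 0, 0], [0.62, 0.75, 0, 0, 0, 0], [0.62, 0.75, 0, 0, 0, 0]]}}

```text
time: 41.35
tool_pos: [0.5641, 0.1468, 0.0933]
tool_rot: [-3.14, -0.0, 1.735]
contact_force: [-1.2, 0.3, -2.8]
opening: 0.0255
grip_force: 30.0
```

{"api": "move_arm", "payload": {"motion": [[0.31, 0.38, 0, 0, 0, 0], [0.62, 0.75, 0, 0, 0, 0], [0.62, 0.75, 0, 0, 0, 0], [0.62, 0.75, 0, 0, 0, 0], [0.62, 0.75, 0, 0, 0, 0]]}}

```text
time: 41.98
tool_pos: [0.6268, 0.2173, 0.0948]
tool_rot: [-3.14, 0.0, 1.732]
contact_force: [-0.7, -0.2, -2.0]
opening: 0.0254
grip_force: 30.0
```

```bash
python3 w.py w10.png .009 .025
```

```text
[0.62684524 0.21725095 0.09478716] [-3.13966752e+00  3.15173902e-04  1.73190596e+00]
[255. 159.] 9472 z 14.7 rect [625.8 231.8] [ 90.4 102.6] 8.6 [29. 28. 29.]
```

View pics/w10.png

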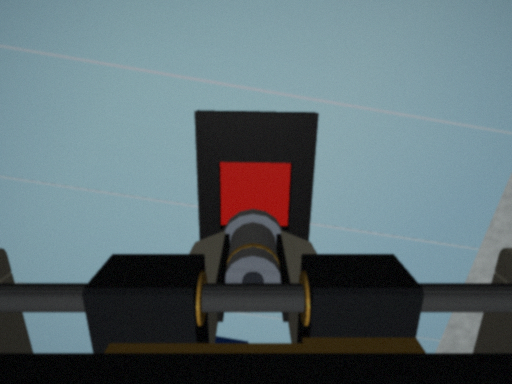

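The well is centred at about (628, 218) mm and the gauge is over it. I'll lower it.

{"api": "move_arm", "payload": {"motion": [[0.01, 0, 0.25, 0, 0, 0], [0.01, 0, 0.5, 0, 0, 0], [0.01, 0, 0.65, 0, 0, 0], [0.01, 0, 0.7, 0, 0, 0], [0.01, 0, 0.7, 0, 0, 0]]}}

```text
time: 42.65
tool_pos: [0.6279, 0.2196, 0.0256]
tool_rot: [3.141, -0.0, 1.733]
contact_force: [0.6, -0.4, -1.9]
opening: 0.0254
grip_force: 30.0
```

{"api": "move_arm", "payload": {"motion": [[0, 0, 0.01, 0, 0, 0], [0, 0, 0.02, 0, 0, 0], [0, 0, 0.03, 0, 0, 0], [0, 0, 0.035, 0, 0, 0], [0, 0, 0.035, 0, 0, 0]]}}

```text
time: 43.28
tool_pos: [0.6277, 0.2197, 0.0217]
tool_rot: [3.142, -0.0, 1.733]
contact_force: [0.4, 0.3, -1.8]
opening: 0.0253
grip_force: 30.0
```

{"api": "move_arm", "payload": {"motion": [[0, 0, 0.01, 0, 0, 0], [0, 0, 0.018, 0, 0, 0], [0, 0, 0.018, 0, 0, 0], [0, 0, 0.018, 0, 0, 0]]}}

```text
time: 43.78
tool_pos: [0.6277, 0.2197, 0.0199]
tool_rot: [3.142, -0.0, 1.733]
contact_force: [-0.4, -0.4, -2.2]
opening: 0.0252
grip_force: 30.0
```

{"api": "move_arm", "payload": {"motion": [[0, 0, 0.003, 0, 0, 0], [0, 0, 0.006, 0, 0, 0], [0, 0, 0.006, 0, 0, 0]]}}

```text
time: 44.15
tool_pos: [0.6277, 0.2197, 0.0194]
tool_rot: [3.141, -0.0, 1.733]
contact_force: [0.9, 0.1, -1.3]
opening: 0.0253
grip_force: 30.0
```

{"api": "move_arm", "payload": {"motion": [[0, 0, 0.003, 0, 0, 0], [0, 0, 0.006, 0, 0, 0], [0, 0, 0.006, 0, 0, 0]]}}

```text
time: 44.52
tool_pos: [0.6278, 0.2197, 0.0193]
tool_rot: [3.141, -0.0, 1.733]
contact_force: [-2.4, -1.0, 5.1]
opening: 0.0253
grip_force: 30.0
```

Contact. I'll release, rise and back away, then check everything from the top and scene cameras.

{"api": "move_arm", "payload": {"motion": [[0, 0, 0, 0, 0, 0], [0, 0, 0, 0, 0, 0], [0, 0, 0, 0, 0, 0], [0, 0, 0, 0, 0, 0]], "fingers": 0.3}}

```text
time: 45.02
tool_pos: [0.6277, 0.2197, 0.0186]
tool_rot: [-3.142, -0.0, 1.733]
contact_force: [0.1, -0.2, 0.1]
opening: 0.0582
grip_force: 0.0
```

{"api": "move_arm", "payload": {"motion": [[0, 0, -0.2, 0, 0, 0], [0, 0, -0.6, 0, 0, 0], [0, 0, -1, 0, 0, 0], [0, 0, -1, 0, 0, 0]]}}

```text
time: 45.52
tool_pos: [0.6302, 0.2203, 0.1246]
tool_rot: [3.132, -0.001, 1.733]
contact_force: [-0.0, 0.0, -0.9]
opening: 0.0596
grip_force: 0.0
```

{"api": "move_arm", "payload": {"motion": [[0.2, -0.4, -0.4, 0, 0, 0], [0.4, -0.9, -0.8, 0, 0, 0], [0.4, -0.9, -0.8, 0, 0, 0]]}}

```text
time: 45.9
tool_pos: [0.531, 0.2459, 0.2023]
tool_rot: [3.137, -0.001, 1.735]
contact_force: [0.6, -0.4, 0.0]
opening: 0.0598
grip_force: 0.0
```

{"api": "move_arm", "payload": {"motion": [[0.4, -0.45, 0, 0, 0, 0], [0.8, -0.9, 0, 0, 0, 0], [0.8, -0.9, 0, 0, 0, 0], [0.8, -0.9, 0, 0, 0, 0], [0.8, -0.9, 0, 0, 0, 0]]}}

```text
time: 46.52
tool_pos: [0.4319, 0.3083, 0.1983]
tool_rot: [-3.142, 0.0, 1.731]
contact_force: [-0.5, -0.0, 0.2]
opening: 0.0597
grip_force: 0.0
```

```bash
python3 - <<'E'
from h import *
for n in('top','scene'):
    c=cam(n,n+'_end.png');np.savez(n+'.npz',W=cloud(c,c['extrinsics']),im=c['image'])
    if n=='top':
        im=c['image'][120:260,80:440,::-1]
        cv2.imwrite('pics/endc.png',cv2.resize(im,None,fx=2.2,fy=2.2,interpolation=2))
E
python3 seg.py
```

```text
top
[167. 157.] 1452 top 46.7 mean [626.7 221.2] rect [627.2 222.4] [25.5 23.9] 59.3 [42. 37. 39.]
[336. 153.] 901 top 42.5 mean [ 635.3 -226.1] rect [ 635.9 -226.9] [ 27.6 108.4] 9.4 [81. 71. 52.]
[247. 162.] 829 top 64.5 mean [611.8   7.3] rect [611.8   7.1] [37.7 99.8] 0.4 [ 81.  95. 119.]
[410. 169.] 374 top 15.9 mean [ 593.5 -421.7] rect [ 594.1 -421.4] [74.1 33.9] 8.6 [83. 89. 92.]
[414. 196.] 16 top 9.8 mean [ 520.  -429.5] rect [ 521.  -429.8] [14.8 14.2] 16.1 [84. 89. 96.]
[419. 216.] 15 top 10.3 mean [ 468.3 -439.5] rect [ 468.7 -437.5] [17.3 12.3] 18.4 [85. 89. 96.]
[382. 220.] 200 top 39.8 mean [ 455.9 -340.5] rect [ 456.2 -339.8] [26.7 41.8] 15.1 [70. 40. 90.]
[326. 245.] 198 top 39.5 mean [ 391.2 -193.5] rect [ 392.  -193.9] [40.6 25.7] 50.8 [40. 91. 52.]
scene
[350. 130.] 14 top 10.3 mean [514.1 420. ] rect [512.8 419.8] [ 7.8 33.1] 79.6 [57. 61. 65.]
[334. 181.] 1016 top 47.1 mean [630.  217.2] rect [629.3 217.6] [25.6 25. ] 13.4 [51. 52. 54.]
[278. 214.] 899 top 64.0 mean [613.6   3.5] rect [613.    4.4] [101.1  41.8] 89.6 [83. 87. 98.]
[171. 206.] 211 top 38.9 mean [ 395.4 -196.4] rect [ 394.1 -196.1] [38.7 29.4] 55.0 [42. 81. 53.]
[140. 250.] 257 top 39.4 mean [ 457.9 -342.8] rect [ 457.7 -343.8] [27.8 41.2] 20.2 [68. 47. 81.]
[218. 271.] 1118 top 42.1 mean [ 638.6 -231.2] rect [ 638.1 -229.8] [ 30.5 109.1] 10.2 [86. 74. 53.]
[104. 274.] 34 top 9.1 mean [ 447.2 -446. ] rect [ 446.7 -445.4] [33.8 15.2] 12.8 [ 95.  97. 102.]
[112. 281.] 23 top 8.9 mean [ 477.7 -442. ] rect [ 477.8 -441. ] [26.7 13.8] 4.6 [ 96.  98. 103.]
[145. 309.] 452 top 15.4 mean [ 596.  -424.9] rect [ 595.5 -425. ] [75.9 34.7] 8.4 [94. 98. 97.]
```

View pics/endc.png

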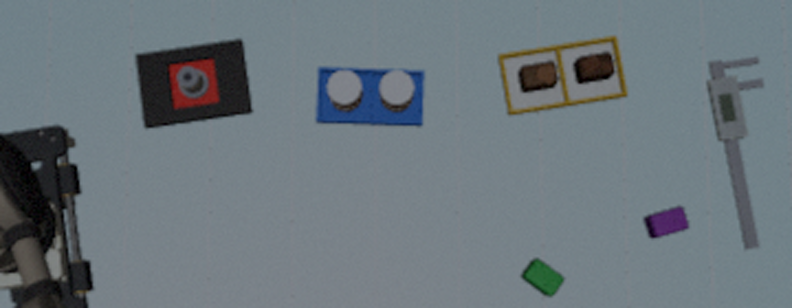

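View pics/scene_end.png

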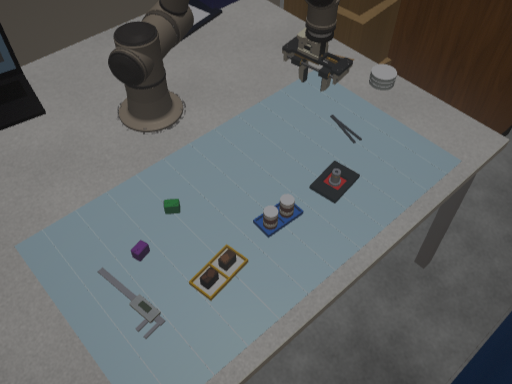

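All five stand upright in their compartments: the gauge on red at (193,82), jars in the rack at (345,88) and (397,88), and rocks in the tray at (538,76) and (594,67). The caliper and tweezers are unmoved, so I'm handing in.

```bash
python3 -c "
from cell import robot
print(robot.hand_in())"
```

```text
the job is handed in; nothing more can be done
None
```

The job is handed in at about 47 s: both jars are in the rack, both brown rocks in the tray and the gauge in the red well, all upright and set down gently, with the caliper and tweezers left where they lay.

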